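Tighten the thermal cycler lid to the gauge and start the run

ROBOT

A 6-joint arm with a two-finger parallel gripper is mounted at the origin on the work surface. World frame = base frame: x ahead of the robot, y to its left, z up, the work surface at z = 0. Lengths are in m, angles in rad, forces in N, time in s.
With the tool pointing down it reaches from about 0.275 to 0.875 m from the base axis. Payload 12.5 kg.
Tool frame: the origin (TCP) lies on the centre line of the jaws, within the pads' length; the fingertips stand r.finger_overhang ahead of it and the grasp point (between the pads) lies 3 mm ahead of it (r.finger_overhang is the distance from the TCP to the fingertips, in m); z points along the fingers, y is the line along which they close (so a half turn about z gives the same grasp; the last joint's range is limited). The gripper opens to 85 mm and grips with 20 to 120 N. Pads are 22 mm wide; open, the fingers measure 114 mm over their backs; the gripper's body (76 mm by 85 mm) begins 54 mm behind the grasp point. The pads swing forward as they close: fully open they stand 13 mm farther back than shut.
Start: joints at [-1.34, 0.351, 1.652, -0, 1.139, -0.085], TCP at [0.171, -0.523, 0.253] pointing down, gripper open.
Joint ranges: [-2.75, 2.75], [-0.79, 2.1], [0.01, 2.65], [-1.57, 4.71], [0.07, 3.14], [-2.87, 2.87]. Speed limits (rad/s): [2.22, 2.22, 2.79, 3.14, 3.14, 3.14].

INTERFACE

Orientations are given as a unit quaternion [x, y, z, w].
In Python, from cell import r, optics gives the robot as it stands. The module is installed in compiled form; this text tells all that it offers. Calls block until the motion is done:
- r.move_to(position, orientation): joint-space move of the TCP to a pose.
- r.move_linear(position, rot=None, vel=0.15): straight line of the TCP; rot=None keeps the orientation; vel is the mean speed in m/s.
- r.set_joints(angles): joint-space move.
- r.set_gripper(opening, squeeze=None): opening from 0.0 (shut) to 1.0 (fully open); squeeze is the grip in N (None keeps the last); returns when the fingers have stopped.
- r.sleep(seconds).
- r.inverse_kinematics(position, orientation): joint angles nearest the present ones, or None.
- optics.get_image(name): name is "scene" or "top" or "wrist"; returns a dict with "pixels" (384x512x3 uint8, red, green, blue), "depth" (384x512 float32, m along the optical axis (not along the pixel's ray), 0 where there is no reading), "fx", "fy", "cx", "cy" (pixels), "camera_from_world" (4x4, takes a point from world to camera coordinates); the wrist camera has in their place "mount" (4x4, takes a point from camera to tool coordinates, whose origin is the TCP and whose axes are the flange's). Camera axes: x right, y down, z forward; pixel columns grow to the right and rows downward; lengths in m; the calibration is good to about 2 mm. The wrist camera is an equidistant fisheye: a pixel r from the principal point sees the ray r / f radians off the axis. A picture is of the moment at which its call begins: read the wrist's pose just before it.
A pose or a line that the arm cannot do raises r.PlanningError and nothing moves.
- r.hand_in(): hands the job in; it is judged then, once.
Readings, each from a call of its own:
- r.current_t(): time.
- r.current_q(): joint angles.
- r.current_qvel(): joint speeds.
- r.current_effort(): joint torques, N m.
- r.current_tool_pos(): TCP position.
- r.current_ee_rot(): TCP orientation.
- r.current_contact_force(): force on the tool from outside, world axes, zero at the start.
- r.current_torque(): the same for the moment, N m.
- r.current_opening(): opening from 0.0 (shut) to 1.0 (fully open).
- r.current_finger_force(): force on a finger pad.
Only numpy, scipy, OpenCV 4.12 (cv2) and the standard library are available. Lean on these libraries where they do the work, as an engineer would, in place of code of your own. Each camera call takes 0.05 s, during which the arm holds its last target. There are 200 camera calls.

TASK

Tighten the lid of the thermal cycler onto its tubes: roll the ribbed thumbwheel on top of the lid with a fingertip, in the direction of the arrow, until the pointer of the gauge stands in the green band, never running on into the red, which would crush the tubes. Then press the green start key down fully, let it spring back and take the hand away. Leave the tube rack, tip box, bottle and the pen on the lid where they are.

Things in the scene. Friction and masses are not known exactly. Their poses are not given: they have to be found in the camera images.
- cycler: Bench-top thermal cycler, off-white, fixed to the bench, 330 mm deep (its x), 210 mm wide (its y); origin at the centre of its underside on the bench, its x axis points from its front (the low sloping console, towards the robot) to its rear, y to its left as the robot sees it, z up. The lid fills the rear: flat top 152 mm above the bench, from x = -50 to +150 mm, y = -95 to +95 mm. The moving parts (wheel, gauge) are in the lid.
- wheel_center (a point): Centre of the ribbed grey and black thumbwheel half sunk near the middle of the lid top. Wheel 52 mm in diameter, 24 mm wide, axle level along the cycler's y axis, 156 mm above the bench, so its ribbed crown stands at 182 mm. Round it a dark blue well rises to 164 mm (86 mm along x, 54 mm along y), so the top 18 mm of the wheel is bare on all sides. 24 ribs, about 1.7 mm high, run along its width; four ribs are yellow.
- thumbwheel (a joint): Turn of the thumbwheel, rad. It grows (lid tightens) as the top of the wheel is rolled towards the rear of the cycler (+x of the cycler, the way of the arrow moulded beside it). Stays where it is left; 1.2 N at the rim turns it. Each radian moves the gauge pointer 6 mm and lowers the heated pressure plate inside the lid by 1.8 mm.
- pointer (a point): The gauge's pointer: a thin dark line, 3 mm thick and 23 mm long across the gauge window, which lies 62 mm left (+y) of the wheel on the lid top (window 72 mm along x, 24 mm across, cover 158 mm above the bench). It cannot be touched: it moves to the rear (+x of the cycler) along the white scale as the wheel tightens. At the start it stands 16 to 34 mm short of the green band.
- green_band (a point): Middle of the green band across the gauge scale, 7 mm wide along the cycler's x; its axes are those of the cycler. Behind it (+x) the scale is red: too tight.
- start_key (a joint): Travel of the start key, m: 0 when up, 0.005 fully down. Springs back; 4 N presses it fully down, straight down from above.
- start_key_top (a point): Centre of the top of the round green start key, 24 mm in diameter, on the right of the front console, its face tilted 10 degrees towards the front, 9 mm above the console in a grey collar 40 mm across and 4 mm high; about 100 mm above the bench. 51 mm behind its centre the lip of the lid stands 146 mm high, the lid itself 65 mm behind, 152 mm high.
- sample_rack: White rack of red-capped sample tubes, 130 x 90 mm, 74 mm high, loose; origin under its centre. Stands beside the cycler; leave it alone.
- tip_box: Blue pipette-tip box with white lid, 122 x 84 mm, 67 mm high, loose; origin under its centre. Stands beside the cycler; leave it alone.
- reagent_bottle: Clear bottle with a blue cap, 52 mm in diameter, 120 mm high, loose; origin under its centre; leave it alone.
- marker_pen: Blue marker pen, 126 mm long, 13 mm thick, lying loose along x on the lid to the right of the wheel; origin under its middle; leave it alone.

How it is judged:
By the outcome, as a careful person would: the job done as asked, in the order asked, and still so for the second after the job is handed in, with the robot touching nothing.
It also fails if it takes over 54 s, if anything falls off the work surface, if the arm or the gripper's body presses on something with over 40 N, if the wrist force passes 120 N, or if a joint passes its speed limit or range.

## Working session

There is one attempt and no reset: what is moved stays moved. The work goes in short steps, each a Python script; the robot and the scene stay as the last script left them, time stands still between calls to the robot, and variables do not carry over. Pictures are saved under pics/ and viewed, at most 10 in all, crops included, and the job is handed in when it is done.

```bash
mkdir -p pics; python3 - <<'E'
from cell import r, optics
import cv2, numpy as np, pickle
d={n:optics.get_image(n) for n in("scene","top")}
pickle.dump(d,open("a.pkl","wb"))
for n in d:
    cv2.imwrite(f"pics/{n}0.png",cv2.resize(d[n]["pixels"][:,:,::-1],(800,600),interpolation=cv2.INTER_CUBIC))
    print(n,d[n]["fx"],d[n]["cx"],d[n]["cy"],np.round(d[n]["camera_from_world"],3).tolist())
print(r.finger_overhang,r.current_ee_rot(),r.current_t())
E
```

```text
scene 435.9189871169258 256.3669732289663 191.17268375586244 [[0.249, 0.968, -0.006, -0.173], [0.768, -0.202, -0.607, -0.381], [-0.59, 0.147, -0.794, 1.552], [0.0, 0.0, 0.0, 1.0]]
top 453.6226682730996 259.19652958828186 193.69306352548884 [[-0.003, -1.0, -0.015, 0.035], [-0.993, 0.005, -0.12, 0.622], [0.12, 0.014, -0.993, 1.153], [0.0, 0.0, 0.0, 1.0]]
0.022 [ 9.87555949e-01  1.57267145e-01 -3.44158465e-05 -5.39572351e-04] 0.1
```

View pics/scene0.png

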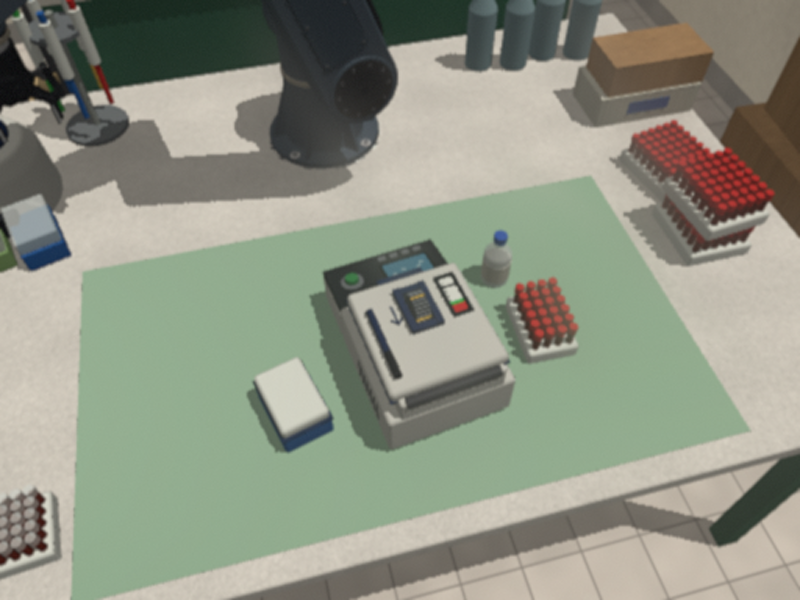

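View pics/top0.png

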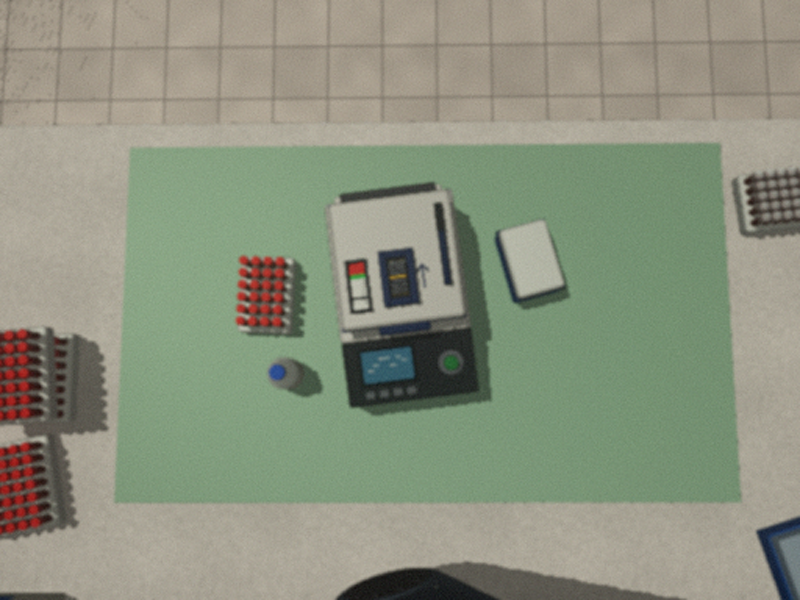

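The scene view shows the cycler mid-mat. In the top view (800 px wide) the wheel is near (398,277), the gauge at (358,285) with its pointer near the front end, and the key at (451,362). The arrow points up, to the rear. Next I turn these into world positions.

```bash
cat > h.py <<'E'
import numpy as np, cv2
from scipy.spatial.transform import Rotation as R
def onplane(d,u,v,z):
    T=d["camera_from_world"]; ray=T[:3,:3].T@np.array([(u-d["cx"])/d["fx"],(v-d["cy"])/d["fy"],1]); c=-T[:3,:3].T@T[:3,3]
    return c+ray*(z-c[2])/ray[2]
def blob(m,box):
    k=np.zeros_like(m);x0,y0,x1,y1=box;k[y0:y1,x0:x1]=m[y0:y1,x0:x1]
    n,l,s,c=cv2.connectedComponentsWithStats(k); i=1+np.argmax(s[1:,4]); return c[i],s[i,4],(l==i).astype(np.uint8)
E
python3 - <<'E'
from h import *
import pickle
d=pickle.load(open("a.pkl","rb"))["top"]; hsv=cv2.cvtColor(d["pixels"],cv2.COLOR_RGB2HSV)
def m(lo,hi): return cv2.inRange(hsv,np.array(lo),np.array(hi))
key,a,_=blob(m((50,150,40),(80,255,255)),(270,215,305,250)); K=onplane(d,*key,.1); print("key",key,a,K)
g,a,_=blob(m((50,140,40),(80,255,255)),(215,160,245,205)); print("green",g,a,onplane(d,*g,.157))
well,a,w=blob(m((100,60,0),(135,255,120)),(235,150,272,198)); cn=max(cv2.findContours(w,0,2)[0],key=cv2.contourArea)
print("well",a,cv2.minAreaRect(cn))
c=cv2.minAreaRect(cn)[0]; W=onplane(d,*c,.164); print(W)
P=np.array([onplane(d,*p,.164)[:2] for p in cv2.boxPoints(cv2.minAreaRect(cn))]); print(P)
# lid: bright top
b=m((0,0,150),(40,60,255)); _,a,l=blob(b,(205,115,305,218)); cn=max(cv2.findContours(l,0,2)[0],key=cv2.contourArea)
P=np.array([onplane(d,*p,.152)[:2] for p in cv2.boxPoints(cv2.minAreaRect(cn))]); print("lid",a,P,P.mean(0), [np.degrees(np.arctan2(*(P[i]-P[i-1])[::-1])) for i in range(4)])
E
```

```text
key [288.28 231.96] 25 [ 0.5190289  -0.03983119  0.1       ]
green [227.9 176.4] 10 [0.64896846 0.1046722  0.157     ]
well 347 ((254.72312927246094, 177.28463745117188), (33.98551559448242, 20.961870193481445), 82.87498474121094)
[0.64539085 0.04085534 0.164     ]
[[0.68278504 0.07036645]
 [0.68873295 0.02115066]
 [0.6083362  0.01161214]
 [0.60244301 0.06038081]]
lid 4054 [[ 0.7684346   0.15595214]
 [ 0.79130926 -0.03329958]
 [ 0.59173749 -0.05551264]
 [ 0.56937356  0.12956551]] [0.68021372 0.04917636] [np.float64(7.5508486063313365), np.float64(-83.10814937784922), np.float64(-173.64891484909006), np.float64(96.88993552471919)]
```

Cycler yaw is about 6.8° and the wheel sits near (0.645, 0.041). I'll shut the gripper, move above the wheel, and look with the wrist camera.

```bash
cat >> h.py <<'E'
YAW=np.radians(6.8); CX=np.array([np.cos(YAW),np.sin(YAW),0]); CY=np.array([-np.sin(YAW),np.cos(YAW),0])
W=np.array([.645,.041,0])
QT=(R.from_euler('z',YAW+np.pi/2)*R.from_euler('x',np.pi)).as_quat()
def wray(d,p,q,u,v,z):
    x,y=(u-d["cx"])/d["fx"],(v-d["cy"])/d["fy"]; th=np.hypot(x,y)
    ray=np.array([x/th*np.sin(th),y/th*np.sin(th),np.cos(th)]) if th else np.array([0,0,1.])
    M=d["mount"]; Rt=R.from_quat(q).as_matrix(); c=Rt@M[:3,3]+p; ray=Rt@M[:3,:3]@ray
    return c+ray*(z-c[2])/ray[2]
E
python3 - <<'E'
from h import *
from cell import r, optics
import pickle
r.set_gripper(0,40)
p=W-CX*.03; r.move_to([p[0],p[1],.30],QT)
pos,q=r.current_tool_pos(),r.current_ee_rot(); d=optics.get_image("wrist"); d["pos"],d["q"]=pos,q
pickle.dump(d,open("w.pkl","wb")); cv2.imwrite("pics/w1.png",cv2.resize(d["pixels"][:,:,::-1],(800,600),interpolation=cv2.INTER_CUBIC))
print(r.current_t(),pos,q,r.current_q(),r.current_contact_force(),d["fx"],d["cx"],d["cy"],d["mount"])
E
```

```text
3.4583 [0.61521365 0.03664543 0.29995506] [ 6.64405519e-01  7.47372264e-01 -7.05593778e-05  2.53392279e-06] [-1.59408762e-02  4.32688936e-01  1.41350624e+00 -6.66076951e-05
  1.29543882e+00 -1.33379953e-01] [1.05011072e-01 6.15392905e-01 4.90776846e-04] 297.3186396354542 256.6854017403726 188.98290353085963 [[ 4.09393166e-04 -9.61581311e-01 -2.74519972e-01  6.91412649e-02]
 [ 9.99999896e-01  4.48628228e-04 -8.01376906e-05 -6.08475889e-04]
 [ 2.00216314e-04 -2.74519911e-01  9.61581395e-01 -1.20571637e-01]
 [ 0.00000000e+00  0.00000000e+00  0.00000000e+00  1.00000000e+00]]
```

View pics/w1.png

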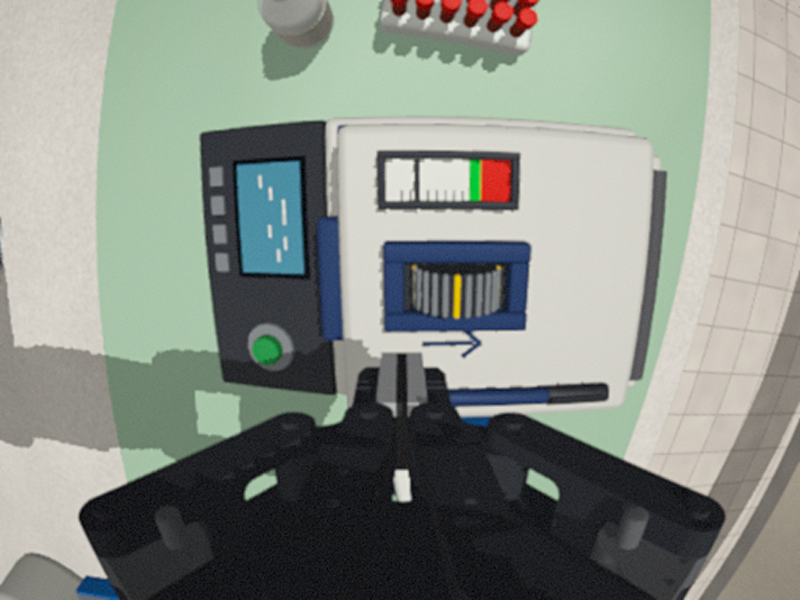

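The wrist view shows the gauge clearly: pointer at (417,180), green band at (475,180), red from 482. The wheel is centred near (457,288), the key at (267,349) and the shut fingertips at (402,360). Next I measure these and make a gauge reader.

```bash
cat >> h.py <<'E'
def proj(d,P):
    M=d["mount"]; Rt=R.from_quat(d["q"]).as_matrix(); c=((np.atleast_2d(P)-d["pos"])@Rt-M[:3,3])@M[:3,:3]
    rr=np.hypot(c[:,0],c[:,1]); th=np.arctan2(rr,c[:,2]); return np.c_[d["cx"]+d["fx"]*th*c[:,0]/rr, d["cy"]+d["fy"]*th*c[:,1]/rr]
S=np.arange(-.045,.045,.0005)
def strip(d,z=.156):
    L=np.arange(-.003,.0085,.001) # lateral, away from the tick marks
    G=np.array([W+CY*(.062+l)+CX*s+[0,0,z] for l in L for s in S])
    uv=proj(d,G).astype(np.float32).reshape(len(L),len(S),2)
    return np.median(cv2.remap(d["pixels"],uv[...,0],uv[...,1],cv2.INTER_LINEAR),0)
def gauge(d):
    "pointer, green front, green rear, along CX from wheel centre (mm)"
    a=strip(d).astype(float); g=(a[:,1]>1.6*a[:,0])&(a[:,1]>1.3*a[:,2])&(a[:,1]>60); gs=S[g]
    v=a.max(1); dark=np.clip(.75*np.percentile(v,85)-v,0,None)*(np.abs(S)<.033)
    i=np.argmax(dark); w=np.where(np.abs(S-S[i])<.003,dark,0)
    return 1000*(w@S)/w.sum(), 1000*gs.min() if len(gs) else None, 1000*gs.max() if len(gs) else None
def look(r,optics):
    p,q=r.current_tool_pos(),r.current_ee_rot(); d=optics.get_image("wrist"); d["pos"],d["q"]=p,q; return d
E
python3 - <<'E'
from h import *
import pickle
d=pickle.load(open("w.pkl","rb")); print(gauge(d)); print(strip(d)[::4].astype(int).tolist())
hsv=cv2.cvtColor(d["pixels"],cv2.COLOR_RGB2HSV); m=lambda lo,hi: cv2.inRange(hsv,np.array(lo),np.array(hi))
k,a,_=blob(m((50,150,40),(80,255,255)),(150,205,190,240)); print("key",k,a,wray(d,d["pos"],d["q"],*k,.1))
g,a,_=blob(m((50,150,40),(80,255,255)),(290,95,320,135)); g=wray(d,d["pos"],d["q"],*g,.156);print("green",g,(g-W)@CY)
_,a,w=blob(m((100,60,0),(135,255,140)),(240,150,345,215)); rc=cv2.minAreaRect(max(cv2.findContours(w,0,2)[0],key=cv2.contourArea)); 
B=np.array([wray(d,d["pos"],d["q"],*p,.164) for p in cv2.boxPoints(rc)]);print("well",a,rc,B[:,:2],B.mean(0))
print("pad edges",[wray(d,d["pos"],d["q"],u/1.5625,358/1.5625,.278)[:2] for u in(382,422)])
E
```

```text
(np.float64(32.06214149139587), np.float64(8.000000000000048), np.float64(13.500000000000053))
[[134, 133, 128], [60, 62, 67], [75, 77, 80], [211, 212, 204], [226, 227, 219], [225, 226, 218], [225, 226, 218], [225, 226, 218], [225, 227, 218], [226, 227, 219], [220, 221, 213], [96, 98, 97], [138, 140, 136], [229, 230, 222], [226, 227, 219], [226, 227, 219], [226, 227, 219], [226, 227, 219], [226, 227, 219], [226, 227, 219], [226, 227, 219], [226, 227, 219], [226, 227, 219], [226, 227, 219], [226, 227, 218], [227, 228, 220], [203, 219, 197], [21, 201, 61], [0, 201, 58], [67, 202, 58], [213, 101, 43], [220, 43, 35], [220, 45, 35], [220, 44, 36], [220, 45, 36], [220, 44, 34], [220, 45, 35], [218, 42, 33], [155, 28, 25], [49, 49, 54], [63, 66, 70], [135, 134, 128], [217, 216, 207], [216, 215, 207], [216, 215, 207]]
key [170.53571429 223.57142857] 252 [ 0.519564   -0.04070718  0.1       ]
green [0.64857107 0.10295534 0.156     ] 0.06109668286657145
well 3100 ((292.0, 184.5), (59.0, 92.0), 90.0) [[0.60216591 0.06203199]
 [0.68355936 0.0724336 ]
 [0.69432796 0.01709899]
 [0.60809127 0.00750993]] [0.64703613 0.03976863 0.164     ]
pad edges [array([0.60749612, 0.04243399]), array([0.62077056, 0.04400426])]
```

```bash
sed -i 's/np.abs(S)<.033/np.abs(S+.0045)<.032/; s/W=np.array(\[.645,.041,0\])/W=np.array([.646,.040,0])/' h.py
python3 - <<'E'
from h import *
from cell import r, optics
import pickle
print(gauge(pickle.load(open("w.pkl","rb"))))
def go(x,tip,v=.15): p=W+CX*x; r.move_linear([p[0],p[1],tip+.022],vel=v)
go(0,.205);go(0,.187,.08)
f0=r.current_contact_force(); print(f0)
for k in range(16):
    z=.1865-.0005*k; go(0,z,.03); f=r.current_contact_force()-f0
    print(round(z,4),np.round(f,2),r.current_tool_pos()[2]-.022)
    if f[2]>6: break
d=look(r,optics); print(gauge(d),r.current_t()); cv2.imwrite("pics/w2.png",d["pixels"][:,:,::-1])
E
```

```text
(np.float64(-23.193181818181795), np.float64(7.000000000000048), np.float64(12.500000000000053))
[-0.11260477 -0.08632709  0.41119499]
0.1865 [1.05 0.06 0.61] 0.18677933083988363
0.186 [-0.15  0.13 -0.36] 0.18604850211778917
0.1855 [-0.3   0.12 -0.52] 0.1854596241002727
0.185 [ 0.87 -0.1   0.41] 0.18493543688733324
0.1845 [-0.08  0.75  0.35] 0.1844614275774409
0.184 [ 0.59  0.24 -0.57] 0.18395278471014245
0.1835 [ 0.18  0.2  -0.4 ] 0.18347995834071057
0.183 [ 0.5  -0.59 -0.55] 0.18296777210964318
0.1825 [ 0.07  0.18 -0.57] 0.18243942624811718
0.182 [-0.28  0.99 -0.48] 0.18199634027338588
0.1815 [-0.28  0.63  3.13] 0.1818127946114515
0.181 [-1.06 -0.23  6.42] 0.18173801031883097
(np.float64(-22.598556495769014), np.float64(7.500000000000048), np.float64(13.000000000000053)) 7.5583
```

View pics/w2.png

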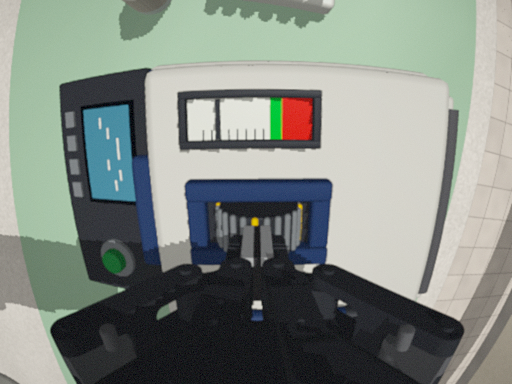

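Contact is at tip z = 0.1818 with soft stiffness of about 7 N/mm, and the pointer reads -22.6 against a green band of about 7 to 14. I'll try one arc stroke.

```bash
cat >> h.py <<'E'
def stroke(r,end=.015,start=-.015,over=.0012,h=.006,v=.06):
    def go(x,tip,v): p=W+CX*x; r.move_linear([p[0],p[1],tip+.022],vel=v)
    z=lambda x: .1818-over-(.026-np.sqrt(.026**2-max(abs(x)-h,0)**2))
    go(r_x(r),.192,.1); go(start-.010,.192,.2); go(start-.010,z(start)-.0003,.1)
    F=[]
    xs=np.unique([x for x in(start,-.0105,-h,0,h,.0105) if x<end]+[end])
    for x in xs: go(x,z(x),v); F.append(np.round(r.current_contact_force(),1).tolist())
    if end>=.015: go(end+.008,z(end),.1)
    go(r_x(r),.192,.1); return F
def r_x(r): return (np.array(r.current_tool_pos())-W)@CX
E
python3 - <<'E'
from h import *
from cell import r, optics
t=r.current_t(); print(stroke(r)); print(gauge(look(r,optics)),t,r.current_t())
E
```

```text
[[0.0, 0.2, 0.6], [-1.1, 0.4, 0.6], [-0.3, 1.0, 4.5], [1.8, 1.2, 7.3], [0.3, 1.3, 7.3], [2.6, 0.5, 6.0], [3.2, 1.5, 4.8]]
(np.float64(-14.671499999999972), np.float64(8.000000000000048), np.float64(13.500000000000053)) 7.5583 10.775
```

```bash
python3 - <<'E'
from h import *
from cell import r, optics
for i in range(2):
    stroke(r); d=look(r,optics); print(gauge(d),r.current_t())
cv2.imwrite("pics/w3.png",cv2.resize(d["pixels"][60:180,150:350,::-1],None,fx=4,fy=4,interpolation=cv2.INTER_CUBIC))
E
```

```text
(np.float64(-6.901824034334729), np.float64(7.500000000000048), np.float64(13.500000000000053)) 14.1
(np.float64(0.8345549738220319), np.float64(7.500000000000048), np.float64(13.500000000000053)) 17.425
```

View pics/w3.png

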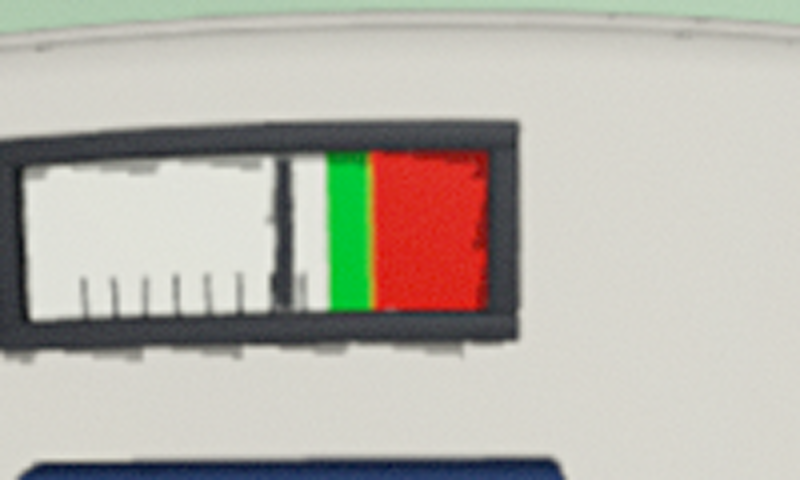

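Pointer at px 284, green 328–372: about 10 mm still to go. One full stroke (7.8 mm) and then a short trimming stroke.

```bash
python3 - <<'E'
from h import *
from cell import r, optics
stroke(r); g=gauge(look(r,optics)); print(g,r.current_t())
for i in range(2):
    rem=10.5-g[0]
    if rem<.9 or rem>6: break
    e=-.0165+min(rem,2.5)/6*.026; print(e,stroke(r,end=e,v=.04)); d=look(r,optics); g=gauge(d); print(g,r.current_t())
cv2.imwrite("pics/w4.png",cv2.resize(d["pixels"][60:180,150:350,::-1],None,fx=4,fy=4,interpolation=cv2.INTER_CUBIC))
E
```

```text
(np.float64(8.680658873538837), np.float64(10.00000000000005), np.float64(13.500000000000053)) 20.75
-0.008616188452001627 [[-0.4, 0.2, -0.2], [0.2, 0.2, 1.1], [-1.0, 0.6, 0.5]]
(np.float64(10.048683556880329), np.float64(7.500000000000048), np.float64(13.000000000000053)) 22.9083
```

View pics/w4.png

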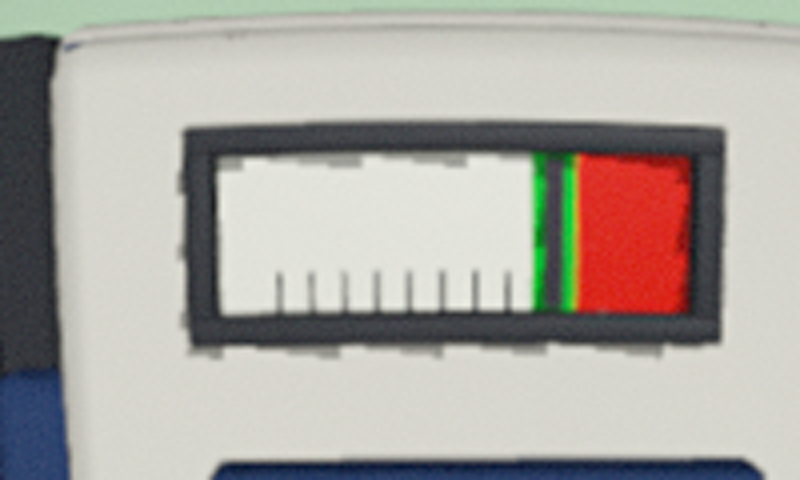

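The pointer stands in the middle of the green band. On to the key, with the wrist turned so the gripper's width lies along y.

```bash
python3 - <<'E'
from h import *
from cell import r, optics
q=(R.from_euler('z',YAW+np.pi)*R.from_euler('x',np.pi)).as_quat()
p=r.current_tool_pos(); r.move_linear([p[0],p[1],.26],vel=.2)
K=np.array([.5193,-.0403,0])-CX*.004
go=lambda z,v: r.move_linear([K[0],K[1],z+.022],vel=v)
r.move_to([K[0],K[1],.23],q); print(r.current_q(),r.current_t())
go(.112,.12); r.sleep(.2); f0=r.current_contact_force()
for k in range(45):
    z=.110-.0005*k; go(z,.03); f=r.current_contact_force()-f0
    if f[2]>1.2: print(round(z,4),np.round(f,2))
    if f[2]>10: break
r.sleep(.2); print(np.round(r.current_contact_force()-f0,2),r.current_tool_pos()[2]-.022,r.current_t())
E
```

```text
[-1.68847357e-01  3.18345813e-01  1.76143342e+00  3.45554413e-05
  1.06216707e+00 -1.85753854e+00] 24.8167
0.1035 [ 1.91 -0.41  1.3 ]
0.103 [1.6  0.79 1.3 ]
0.1025 [0.95 0.8  1.81]
0.102 [1.84 0.91 2.02]
0.1015 [3.3  0.58 2.37]
0.101 [1.65 1.05 2.59]
0.1005 [1.44 1.23 4.37]
0.1 [2.17 1.51 3.42]
0.0995 [0.87 0.77 7.28]
0.099 [-0.64  1.75 11.21]
[-0.15  0.9  10.64] 0.09963105242392745 31.9167
```

The force rises as a spring to about 4 N and then a hard stop, so the key is fully down. I'll release it and check.

```bash
python3 - <<'E'
from h import *
from cell import r, optics
p=np.array(r.current_tool_pos()); r.move_linear(p+[0,0,.03],vel=.06); r.move_linear(p+[0,0,.16],vel=.2)
r.move_to(np.array([.35,-.25,.35]),r.current_ee_rot()); r.sleep(.3)
d=optics.get_image("top"); print(r.current_t(),r.current_contact_force())
cv2.imwrite("pics/t5.png",cv2.resize(d["pixels"][100:270,130:380,::-1],None,fx=3,fy=3,interpolation=cv2.INTER_CUBIC))
E
```

```text
34.7917 [0.07817137 0.29605485 0.08763614]
```

View pics/t5.png

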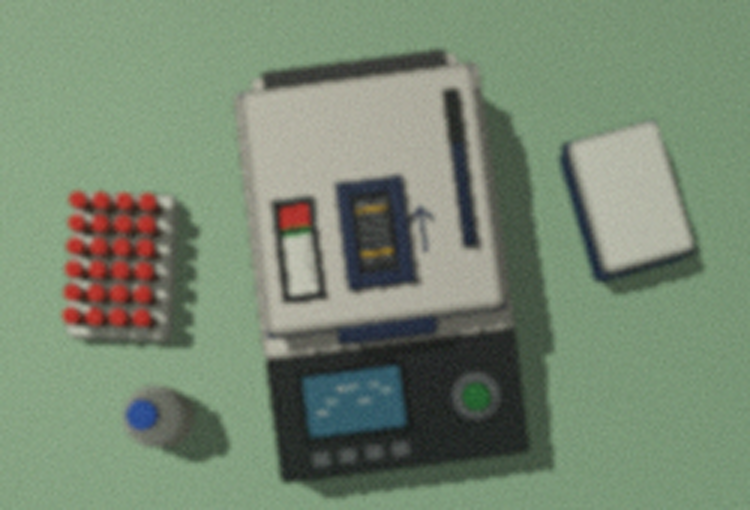

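The pointer is in the green at (298,231), and the rack, box, bottle and pen have not moved. The hand is clear.

```bash
python3 -c "
from cell import r
print(r.hand_in())"
```

```text
the job is handed in; nothing more can be done
None
```

The lid is tightened with the pointer in the middle of the green band, the start key was pressed to its stop and released, and the hand was clear when I handed in the job at about 35 s.

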